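# Set the tube incubator to 37 °C and hold its sprung lid half open

## Robot

A 6-joint arm with a two-finger parallel gripper is mounted at the origin on a cart in front of the work surface, level with it; the furniture and walls round the work are solid. World frame = base frame: x ahead of the robot, y to its left, z up, the work surface at z = 0. Lengths are in m, angles in rad, forces in N, time in s.
With the tool pointing down it reaches from about 0.275 to 0.725 m from the base axis. Payload 15.9 kg.
Tool frame: the origin (TCP) lies on the centre line of the jaws, within the pads' length; the fingertips stand 17 mm ahead of it and the grasp point (between the pads) lies 2 mm behind it; z points along the fingers, y is the line along which they close (so a half turn about z gives the same grasp; the last joint's range is limited). The gripper opens to 85 mm and grips with 20 to 120 N. Pads are 22 mm wide; open, the fingers measure 114 mm over their backs; the gripper's body (76 mm by 85 mm) begins 54 mm behind the grasp point. The pads swing forward as they close: fully open they stand 13 mm farther back than shut.
Start: joints at [-1.269, 0.213, -0.034, 1.323, 0, 1.571], TCP at [0.149, -0.477, 0.248] pointing down, gripper open.
Joint ranges: [-2.98, 2.98], [-0.74, 1.72], [-1.14, 1.35], [-2.1, 2.04], [-1.57, 1.44], [-3.14, 3.14]. Speed limits (rad/s): [1.89, 1.89, 2.39, 2.57, 3.14, 3.14].

## Interface

Orientations are given as a unit quaternion [w, x, y, z].
In Python, from station import monitor, cams, workorder gives the robot as it stands.
- The arm moves only by the tool carry_out, never from a script. Its argument "commands" is a list that holds one entry, the list of rows, each a list of 6 numbers: the shift along the world's x, y, z in mm, then the turn, a rotation vector about the world's x, y, z in rad. A call has 1 to 8 rows; each row shifts and turns the commanded pose from where the row before left it; what a row does not reach is not made up. A row lasts 1/8 s, in which the tool goes at most 62.5 mm and 10.7 degrees, less where a joint would pass 70% of its speed; a pose out of reach is approached as far as the arm can. A call is refused whole if a number of a shift passes 62.5 or a number of a turn 0.188, either way. A call with a gripper value outside its range is refused whole. "gripper" is the closure, from 0 (fully open) to 1 (shut), set as the call begins (left out, the last holds). The fingers move at their own pace and stop on an object; "newtons" is the grip in N (left out, the last holds). Time passes only in rows, so rows that do not move let the fingers close. It gives the time, the measured TCP pose, the force, the opening and the grip force at its end, in the units of the state.
- monitor.get_obs(): the state, without advancing time (a new reading comes with each control period).
- cams.capture(name): name is "scene" or "top" or "wrist"; returns a dict with "color" (384x512x3 uint8, red, green, blue), "range_z" (384x512 float32, m along the optical axis (not along the pixel's ray), 0 where there is no reading), "fx", "fy", "cx", "cy" (pixels), "R" (3x3) and "t" (3): a world point X has camera coordinates R X + t. Camera axes: x right, y down, z forward; pixel columns grow to the right and rows downward; lengths in m; the calibration is good to about 2 mm. The wrist camera is an equidistant fisheye: a pixel r from the principal point sees the ray r / f radians off the axis. A picture is of the moment at which its call begins.
- workorder.hand_in(): hands the job in; it is judged then, once.
The state is a dict: "t": time; "joints": joint angles; "dq": joint speeds; "joint_efforts": joint torques, N m; "ee_pos": TCP position; "eef_rot": TCP orientation; "force": force on the tool from outside, world axes, zero at the start; "moment": the same for the moment, N m; "width": opening from 0.0 (shut) to 1.0 (fully open); "grip_force": force on a finger pad.
Only numpy, scipy, OpenCV 4.12 (cv2) and the standard library are available. Lean on these libraries where they do the work, as an engineer would, in place of code of your own. Each camera call takes 0.05 s, during which the arm holds its last target. There are 200 camera calls.

## Task

Warm-up check on the dry-block tube incubator: first turn its thermostat dial to the 37 °C mark (the one long mark with a dot). Then raise the clear lid by its bar handle to 45 degrees, so that the condensation drains to the back while a colleague reads the tubes, and keep holding it there: the lid is sprung and falls shut if let go, so the program finishes while the gripper still holds it. Never let the lid slam, and leave everything else on the bench where it stands.

Things in the scene. Friction and masses are not known exactly. Their poses are not given: they have to be found in the camera images.
- dial (a joint): Thermostat: black fluted round knob with a white pointer line, axis vertical, on the grey deck at the incubator's left. Value in rad: 0 at 25 °C, growing clockwise seen from above (0.1047 per °C), stop at 4.712; 37 °C is 1.257. Stays where left (friction 0.03 N m). Starts below 32 °C. Ten short white ticks 30° apart: 25, 30 ... 70 °C; longer mark with a dot between the third and fourth: 37 °C.
- dial_grip (a point): Point on the dial's axis 16 mm above the deck; turns with the dial. The knob is 34 mm across where gripped (41 mm at its skirt, the lowest 7 mm); its top is 12 mm above this point. The deck is level with the closed lid's top; nothing within 100 mm of the dial stands higher than the deck.
- mark_37 (a point): The 37 °C mark on the deck, 30 mm from the dial's axis; fixed to the incubator.
- lid (a joint): Incubator lid: white frame 187 x 168 x 14 mm with a clear pane, right of the control deck, hinged along its far edge. Value in rad: 0 closed (as it starts), growing as its front rises, stop at 1.5; 45 degrees is 0.785. A spring and its weight (0.25 to 0.5 kg) shut it from any angle: it takes about 2.5 to 5.5 N at the handle.
- lid_hinge (a point): Middle of the hinge line, 123 mm above the bench, at the closed lid's mid-thickness; fixed to the incubator. Axes are the incubator's: x away from the operator (from handle to hinge when closed), y to the incubator's left along the hinge line, z up. The incubator is 190 mm deep (x), 260 mm wide (y), 130 mm high and does not move.
- lid_handle (a point): Middle of the handle, a round steel bar 10 mm thick, 120 mm long, parallel to the hinge line and 227 mm from it, at the lid's mid-thickness, on posts 55 mm either side of this point. Gap behind the bar 36 mm to the lid's front edge, 34 mm to the incubator's front wall; free above, ahead and 50 mm below. z axis: the lid's outward normal; swings up and back with the lid.
- cup_near: Bystander: white screw-lid specimen cup, 61 mm across, 67 mm high, right of the incubator; origin under its centre.
- cup_far: Bystander: another such cup, nearer the robot on the right; origin under its centre.
- cartridge_right: Bystander: test cartridge, 48 x 38 x 62 mm, right of the incubator; origin under its centre.
- cartridge_left: Bystander: test cartridge, 48 x 38 x 62 mm, left of the incubator; origin under its centre.
- tip_box: Bystander: pipette tip box with clear lid, 85 x 118 x 87 mm, front left; origin under its centre.
- rack: Bystander: open tube rack, 66 x 176 x 58 mm, with four tubes (105 mm high in all), left; origin under its centre.
- swab_tub: Bystander: tub of cotton buds, 77 mm across, 80 mm high, far left; origin under its centre.
- timer: Bystander: flat timer, 60 x 62 x 17 mm, left; origin under its centre.

How it is judged:
By the outcome, as a careful person would: the job done as asked, in the order asked, and still so for the second after the job is handed in, while the arm keeps its last pose, push and grip.
It also fails if it takes over 48 s, if anything falls off the work surface, if the arm or the gripper's body presses on something with over 40 N, if the wrist force passes 120 N, or if a joint passes its speed limit or range.

## Working session

There is one attempt and no reset: what is moved stays moved. The work goes in short steps, Python scripts to look and compute and a tool call to move; the robot and the scene stay as the last step left them, time stands still between calls to the robot, and variables do not carry over. Pictures are saved under pics/ and viewed, at most 10 in all, crops included, and the job is handed in when it is done.

Besides the shell and the picture viewer there is one more tool, called after "Call:" by a JSON object that holds its "op" and its "data". carry_out: Moves the arm, as the interface text tells. Its arguments: {"type":"object","properties":{"commands":{"type":"array","items":{"type":"array","items":{"type":"array","items":{"type":"number"}}}},"gripper":{"type":"number"},"newtons":{"type":"number"}},"required":["commands"]}

```bash
mkdir -p pics
cat > h.py <<'E'
import numpy as np, cv2, pickle
from station import monitor, cams, workorder
def cap(n):
    c=cams.capture(n); pickle.dump(c,open(f'/tmp/{n}.pkl','wb')); return c
def load(n): return pickle.load(open(f'/tmp/{n}.pkl','rb'))
def save(c,f,roi=None,s=1):
    im=c['color'][:,:,::-1]
    if roi: im=im[roi[1]:roi[3],roi[0]:roi[2]]
    cv2.imwrite('pics/'+f,cv2.resize(im,None,fx=s,fy=s,interpolation=cv2.INTER_CUBIC))
def pt(c,u,v,z=None):  # pinhole; z = known world height or use depth
    d=np.array([(u-c['cx'])/c['fx'],(v-c['cy'])/c['fy'],1.]); R=np.array(c['R']);t=np.array(c['t'])
    o=-R.T@t; w=R.T@d
    k=c['range_z'][int(round(v)),int(round(u))] if z is None else (z-o[2])/w[2]
    return o+k*w
E
python3 - <<'E'
from h import *
for n in('top','scene'):
    c=cap(n); save(c,n+'0.png',s=1.5)
    print(n,c['fx'],c['cx'],c['cy'],-np.array(c['R']).T@c['t'])
o=monitor.get_obs();print(o['t'],o['ee_pos'],o['eef_rot'],o['width'])
E
```

```text
top 459.7309345426233 246.03105545201052 190.05779852369136 [0.27799628 0.0758972  1.66979311]
scene 429.9493604975423 255.50859217101973 187.0395392058271 [-0.39883082  0.5895653   1.07311202]
0.1 [ 0.14854988 -0.47713361  0.24786938] [-4.88597073e-04  9.88634689e-01  1.50336978e-01 -7.89852199e-05] 0.9962332045012384
```

View pics/top0.png

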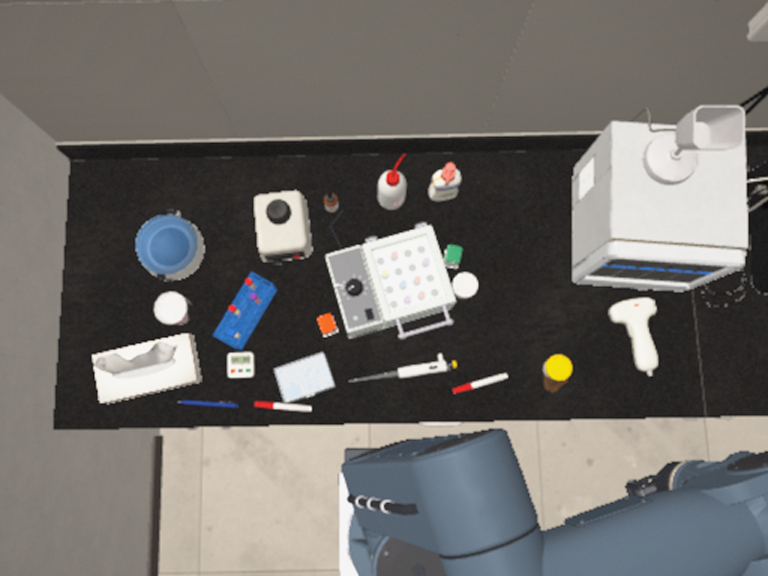

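View pics/scene0.png

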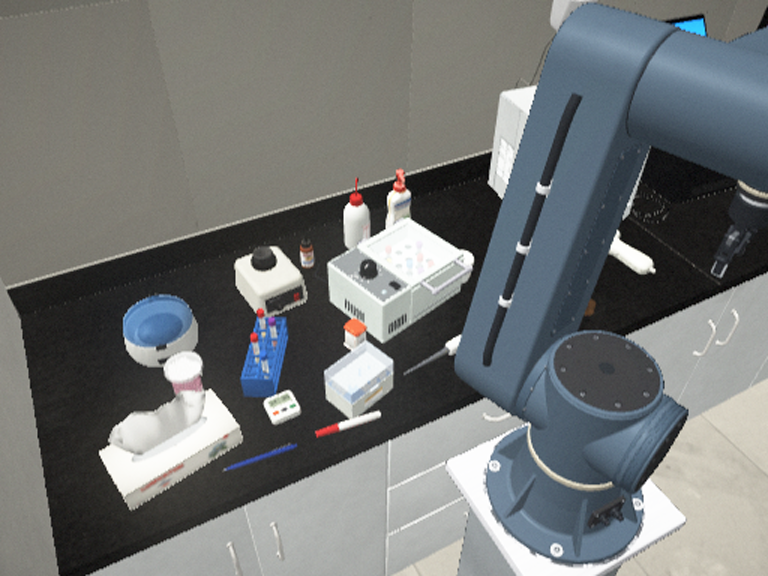

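The top view shows the dial near (353,287) and the handle bar from about (400,335) to (451,321), with the incubator yawed about 15°. I'll enlarge both next.

Run:
```python
from h import *
c=load('top'); save(c,'top1.png',(205,140,315,235),7)
s=load('scene'); 
for n,u,v,z in[('dialtop',353/1.5,287/1.5,.158),('hL',400/1.5,335/1.5,.123),('hR',451/1.5,321/1.5,.123)]:
    print(n,pt(c,u,v,z),pt(c,u,v))
print(np.array(c['R']).round(3))
```

```text
dialtop [0.56096989 0.11272199 0.158     ] [0.55908315 0.11247646 0.16807995]
hL [0.45533635 0.00953176 0.123     ] [0.45486649 0.00970759 0.12709826]
hR [ 0.4846674  -0.10656753  0.123     ] [ 0.48286818 -0.10497904  0.13646596]
[[-0.02  -1.    -0.005]
 [-0.982  0.021 -0.186]
 [ 0.186  0.001 -0.983]]
```

View pics/top1.png

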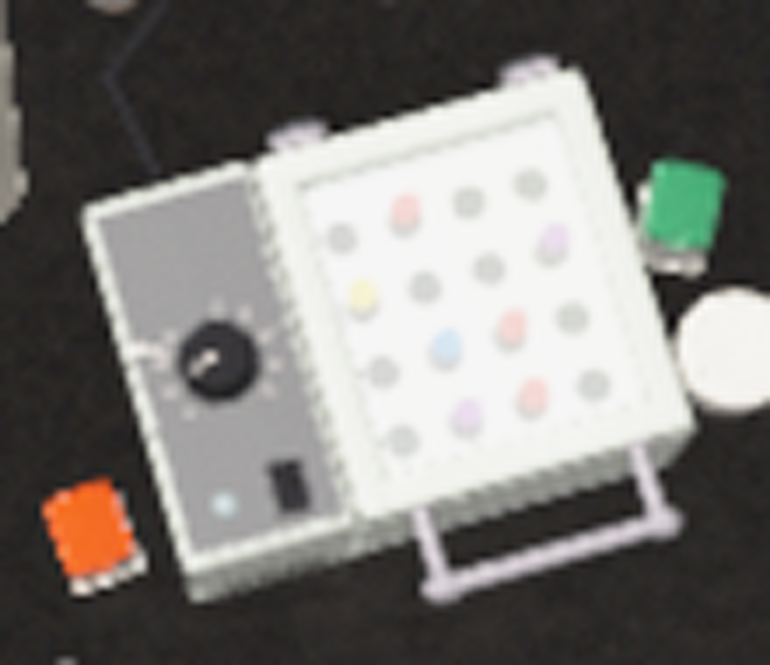

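Run:
```python
from h import *
c=load('top')
q=lambda u,v:(205+(u+.5)/7-.5,140+(v+.5)/7-.5)
for n,u,v,z in[('dial',219,361,.158),('m37',145,350,.130),('hmid',554,554,.123),('hL',440,587,.123),('hR',668,522,.123),('t25',190,413,.13)]:
    print(n,pt(c,*q(u,v),z))
```

```text
dial [0.56158079 0.11095915 0.158     ]
m37 [0.57305233 0.14756774 0.13      ]
hmid [ 0.4698111  -0.04857253  0.123     ]
hL [0.45495958 0.00696895 0.123     ]
hR [ 0.48422735 -0.10428912  0.123     ]
t25 [0.5414595 0.1261018 0.13     ]
```

Call:
{"op": "carry_out", "data": {"commands": [[[26,36.5,3,0,0,0.092],[26,36.5,3,0,0,0.092],[26,36.5,3,0,0,0.092],[26,36.5,3,0,0,0.092],[26,36.5,3,0,0,0.092],[26,36.5,3,0,0,0.092],[26,36.5,3,0,0,0.092],[26,36.5,3,0,0,0.092]]]}}

```text
t: 1.1
ee_pos: [0.3571, -0.184, 0.2723]
eef_rot: [-0.0, 0.868, 0.497, -0.0]
force: [0.9, -0.7, -0.2]
width: 1.002
grip_force: 0.0
```

Call:
{"op": "carry_out", "data": {"commands": [[[26,36.5,3,0,0,0.092],[26,36.5,3,0,0,0.092],[26,36.5,3,0,0,0.092],[26,36.5,3,0,0,0.092],[26,36.5,3,0,0,0.092],[26,36.5,3,0,0,0.092],[20,30,0,0,0,0.092],[0,0,0,0,0,0.092]]]}}

```text
t: 2.1
ee_pos: [0.5333, 0.0656, 0.2893]
eef_rot: [-0.001, 0.63, 0.777, -0.0]
force: [-0.2, -0.3, -0.1]
width: 0.999
grip_force: 0.0
```

Run:
```python
from h import *
c=cap('wrist'); save(c,'w0.png',s=1.5)
print(c['fx'],c['cx'],c['cy'],-np.array(c['R']).T@c['t'],np.array(c['R']).round(3))
```

```text
297.3186396354542 254.26717127131914 190.71851745265084 [0.51772438 0.14387204 0.41493483] [[ 0.978  0.206 -0.002]
 [ 0.196 -0.929  0.314]
 [ 0.063 -0.307 -0.949]]
```

View pics/w0.png

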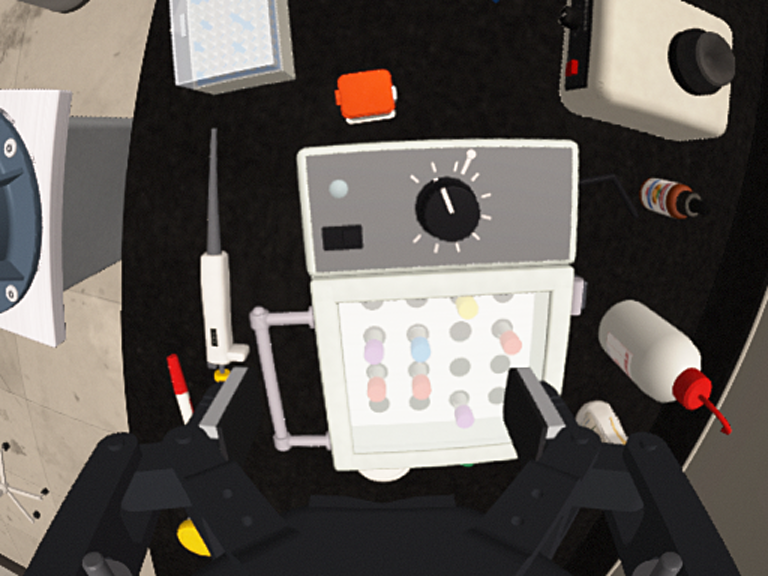

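The dial top is centred near (447,208), the 37° dot is at (471,154), and the bar runs from (260,318) to (282,443). I'll enlarge the dial.

```bash
cat >> h.py <<'E'
def wpt(c,u,v,z):
    a=np.array([(u-c['cx'])/c['fx'],(v-c['cy'])/c['fy']]); r=np.linalg.norm(a)
    d=np.array([*(a/max(r,1e-9)*np.sin(r)),np.cos(r)]); R=np.array(c['R']); o=-R.T@c['t']; w=R.T@d
    return o+(z-o[2])/w[2]*w
E
python3 - <<'E'
from h import *
c=load('wrist'); save(c,'w1.png',(260,90,340,180),6.5)
q=lambda u,v:((u+.5)/1.5-.5,(v+.5)/1.5-.5)
for n,u,v,z in[('dial',447,207,.158),('m37dot',471,154,.130),('hL',260,318,.123),('hR',282,443,.123)]:
    print(n,wpt(c,*q(u,v),z))
E
```

```text
dial [0.56201779 0.11618277 0.158     ]
m37dot [0.57407244 0.15033688 0.13      ]
hL [0.45569758 0.00735676 0.123     ]
hR [ 0.48410122 -0.10282446  0.123     ]
```

View pics/w1.png

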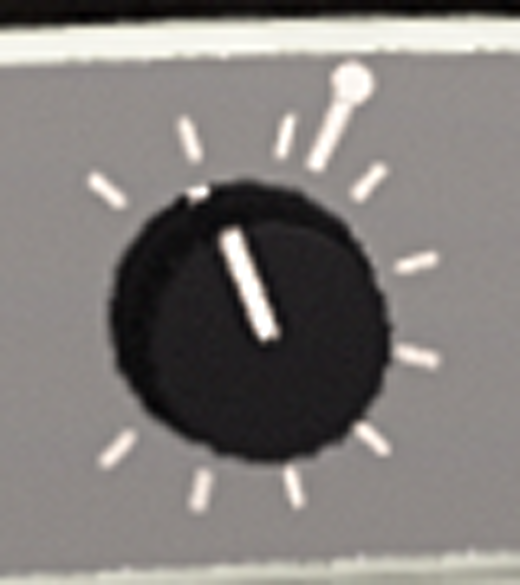

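The knob top is centred near (268,340), with the pointer running from (270,338) to (231,232). The dot is at (352,82), and the 25° tick is at about (107,190).

```bash
cat >> h.py <<'E'
def dialangle(c,q,cen,tip,ticks,mark):
    """ticks: deck-plane tick centres; fit circle -> axis. pointer: two points on knob top."""
    P=np.array([wpt(c,*q(*t),.130)[:2] for t in ticks])
    A=np.c_[2*P,np.ones(len(P))]; s=np.linalg.lstsq(A,(P**2).sum(1),rcond=None)[0]; ax=s[:2]
    print('axis',ax,'r',np.sqrt(s[2]+ax@ax))
    print('ticks deg',np.degrees(np.arctan2(*(P-ax).T[::-1])).round(1))
    m=wpt(c,*q(*mark),.130)[:2]-ax; a=wpt(c,*q(*cen),.158)[:2]; b=wpt(c,*q(*tip),.158)[:2]
    f=lambda d:np.degrees(np.arctan2(d[1],d[0]))
    print('mark',f(m),'r',np.linalg.norm(m),'ptr',f(b-a),'top cen',a,'ptr about axis',f(b-ax))
E
python3 - <<'E'
from h import *
c=load('wrist'); q=lambda u,v:(260+(u+.5)/6.5-.5,90+(v+.5)/6.5-.5)
dialangle(c,q,(269,338),(231,232),[(107,190),(191,140),(286,136),(370,182),(417,263),(418,357),(373,438),(294,488),(201,490),(117,449)],(352,82))
E
```

```text
axis [0.56616928 0.11268598] r 0.02766800377266653
ticks deg [ 150.1  119.8   90.1   60.    30.1   -0.   -29.8  -59.9  -90.  -120.2]
mark 78.46721324512433 r 0.03869833272712241 ptr 123.15946443381847 top cen [0.56551487 0.11356742] ptr about axis 123.38824074332919
```

Call:
{"op": "carry_out", "data": {"commands": [[[11,15.8,-10,0,0,0],[11,15.8,-10,0,0,0],[10.7,15.8,-10,0,0,0],[0,0,-25,0,0,0],[0,0,-25,0,0,0],[0,0,-20,0,0,0],[0,0,-15,0,0,0],[0,0,0,0,0,0]]]}}

```text
t: 3.15
ee_pos: [0.5649, 0.1112, 0.1742]
eef_rot: [-0.001, 0.632, 0.775, -0.001]
force: [-0.8, 0.4, -0.0]
width: 0.996
grip_force: 0.0
```

Call:
{"op": "carry_out", "data": {"commands": [[[0.6,0.8,-10,0,0,0],[0.6,0.8,-9,0,0,0],[0,0,0,0,0,0]]]}}

```text
t: 3.52
ee_pos: [0.5662, 0.1126, 0.1556]
eef_rot: [-0.0, 0.632, 0.775, -0.0]
force: [-0.1, 0.1, -0.4]
width: 1.001
grip_force: 0.0
```

Call:
{"op": "carry_out", "data": {"commands": [[[0,0,0,0,0,0],[0,0,0,0,0,0],[0,0,0,0,0,0],[0,0,0,0,0,0],[0,0,0,0,0,0],[0,0,0,0,0,0]]], "gripper": 1, "newtons": 30}}

```text
t: 4.28
ee_pos: [0.5655, 0.1124, 0.1569]
eef_rot: [-0.0, 0.632, 0.775, -0.001]
force: [-11.0, -2.3, 14.2]
width: 0.385
grip_force: 29.5
```

Call:
{"op": "carry_out", "data": {"commands": [[[-0.8,0,1.5,0,0,0],[0,0,0,0,0,-0.113],[0,0,0,0,0,-0.113],[0,0,0,0,0,-0.113],[0,0,0,0,0,-0.113],[0,0,0,0,0,-0.113],[0,0,0,0,0,-0.113],[0,0,0,0,0,-0.113]]]}}

```text
t: 5.28
ee_pos: [0.5645, 0.1126, 0.1571]
eef_rot: [-0.001, 0.883, 0.47, -0.001]
force: [-7.6, 0.5, -3.6]
width: 0.384
grip_force: 33.3
```

Call:
{"op": "carry_out", "data": {"commands": [[[0,0,0,0,0,0],[0,0,0,0,0,0]]]}}

```text
t: 5.52
ee_pos: [0.5645, 0.1126, 0.1571]
eef_rot: [-0.001, 0.882, 0.472, -0.001]
force: [-6.5, -1.1, -3.9]
width: 0.385
grip_force: 33.3
```

Run:
```python
from h import *
c=cap('wrist'); o=monitor.get_obs();print(o['joints'],o['moment'])
for z in(.130,.158):
    R=np.array(c['R']); X=R@np.array([.5662,.1127,z])+c['t']; r=np.arctan2(np.hypot(X[0],X[1]),X[2]); k=r/np.hypot(X[0],X[1])*c['fx']; print(c['cx']+k*X[0],c['cy']+k*X[1])
save(c,'w2.png',s=1.5)
```

```text
[ 1.96611326e-01  4.01235135e-01 -7.76194376e-03  1.16451697e+00
  4.49692708e-04  2.35535502e+00] [ 0.04871661  1.44850214 -0.01773816]
254.98713851861774 238.3871541085179
254.9875010236124 264.49021289139387
```

Call:
{"op": "carry_out", "data": {"commands": [[[0,0,0,0,0,0],[0,0,0,0,0,0],[0,0,0,0,0,0],[0,0,0,0,0,0],[0,0,20,0,0,0],[-5,-5,40,0,0,0],[-10,-25,40,0,0,0],[-12,-30,20,0,0,0]]], "gripper": 0}}

```text
t: 6.58
ee_pos: [0.539, 0.0523, 0.2799]
eef_rot: [0.0, 0.881, 0.472, 0.001]
force: [0.0, -0.4, -0.4]
width: 1.0
grip_force: 0.0
```

Run:
```python
from h import *
c=cap('wrist');R=np.array(c['R']); X=R@np.array([.5662,.1127,.13])+c['t']; r=np.arctan2(np.hypot(X[0],X[1]),X[2]); k=r/np.hypot(X[0],X[1])*c['fx']; u,v=int(c['cx']+k*X[0]),int(c['cy']+k*X[1]); print(u,v)
save(c,'w3.png',(u-45,v-45,u+45,v+45),6.5)
```

```text
241 112
```

View pics/w3.png

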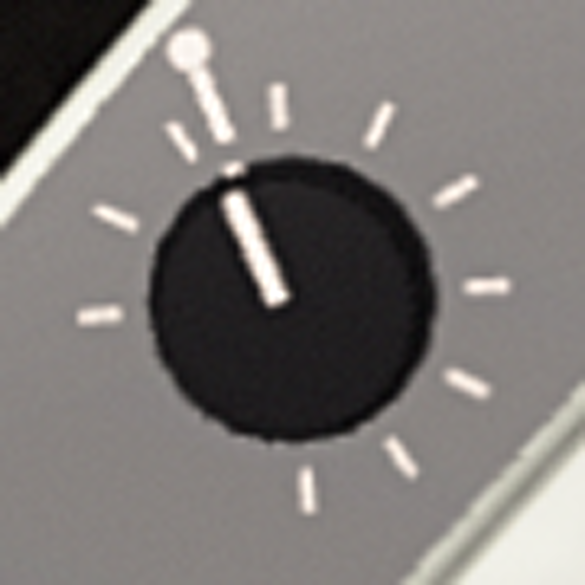

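The pointer runs from (279,303) to (232,195), pointing nearly at the dotted mark at (188,50). I'll work out its angle.

Run:
```python
from h import *
c=load('wrist'); q=lambda u,v:(241-45+(u+.5)/6.5-.5,112-45+(v+.5)/6.5-.5)
dialangle(c,q,(277,298),(232,195),[(99,316),(115,217),(182,141),(279,106),(381,124),(456,191),(487,286),(467,383),(401,458),(308,490)],(188,50))
```

```text
axis [0.56578586 0.11290768] r 0.027673331601743057
ticks deg [ 150.5  120.4   90.3   59.9   29.5   -0.   -29.9  -59.7  -89.8 -119.4]
mark 78.26088760444836 r 0.038614516357750046 ptr 79.16857151926293 top cen [0.56611616 0.11466472] ptr about axis 79.18896477148996
```

The dial is within 1° of the mark. Next I'll partly close the jaws and go to the handle.

Call:
{"op": "carry_out", "data": {"commands": [[[-8.7,-12.6,-5,0,0,0.105],[-8.7,-12.6,-5,0,0,0.105],[-8.7,-12.6,-10,0,0,0.105],[-8.7,-12.6,-10,0,0,0.105],[-8.7,-12.6,-12,0,0,0.105],[-8.7,-12.6,-12,0,0,0.105],[-8.7,-12.6,-12,0,0,0.105],[-8.1,-12.1,-12,0,0,0.105]]], "gripper": 0.67}}

```text
t: 7.62
ee_pos: [0.4695, -0.0481, 0.1995]
eef_rot: [0.0, 0.611, 0.791, 0.0]
force: [-0.2, 0.1, 0.0]
width: 0.334
grip_force: 0.0
```

Call:
{"op": "carry_out", "data": {"commands": [[[0,0,0,0,0,0],[0,0,0,0,0,0]]]}}

```text
t: 7.88
ee_pos: [0.4701, -0.0475, 0.2003]
eef_rot: [0.0, 0.614, 0.79, 0.0]
force: [-1.0, 0.9, 0.2]
width: 0.327
grip_force: 0.0
```

Run:
```python
from h import *
c=cap('wrist'); save(c,'w4.png',s=1.5)
from scipy.spatial.transform import Rotation as Ro
o=monitor.get_obs(); w,x,y,z=o['eef_rot']; print(Ro.from_quat([x,y,z,w]).as_matrix().round(3))
```

```text
[[-0.248  0.969  0.001]
 [ 0.969  0.248  0.   ]
 [-0.     0.001 -1.   ]]
```

View pics/w4.png

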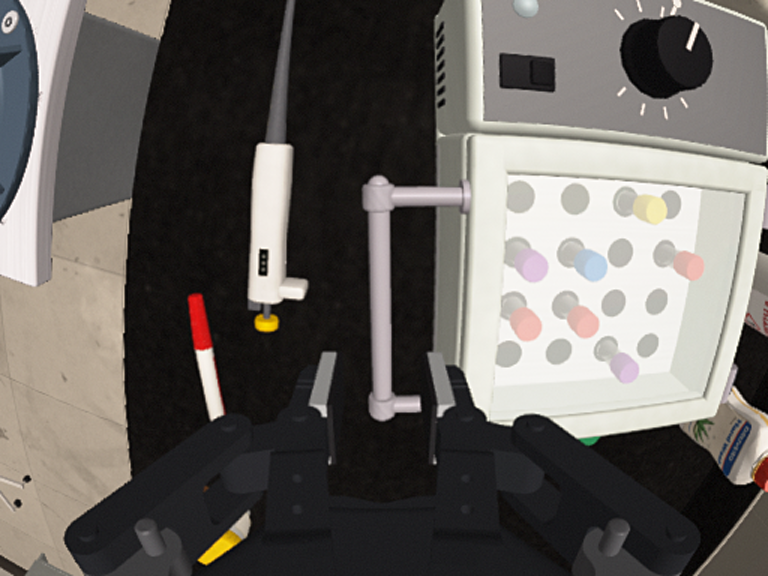

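The bar lies centred between the jaws at x≈380, so I'll descend.

Call:
{"op": "carry_out", "data": {"commands": [[[0,0,-15,0,0,0],[0,0,-15,0,0,0],[0,0,-15,0,0,0],[0,0,-15,0,0,0],[0,0,-10,0,0,0],[0,0,-8,0,0,0],[0,0,0,0,0,0]]]}}

```text
t: 8.8
ee_pos: [0.4695, -0.0477, 0.1214]
eef_rot: [-0.0, 0.613, 0.79, -0.0]
force: [-0.1, 0.7, -0.3]
width: 0.33
grip_force: 0.0
```

Call:
{"op": "carry_out", "data": {"commands": [[[0,0,0,0,0,0],[0,0,0,0,0,0],[0,0,0,0,0,0],[0,0,0,0,0,0],[0,0,0,0,0,0]]], "gripper": 1, "newtons": 50}}

```text
t: 9.43
ee_pos: [0.4696, -0.0478, 0.1219]
eef_rot: [0.0, 0.613, 0.79, -0.0]
force: [-3.7, -2.1, 2.7]
width: 0.094
grip_force: 48.8
```

```bash
python3 -c "
import numpy as np
t=np.linspace(0,.785,25);p=np.c_[227*(1-np.cos(t))*.968,227*(1-np.cos(t))*.25,227*np.sin(t)];d=np.diff(p,axis=0)
print(d.round(1).tolist())"
```

```text
[[0.1, 0.0, 7.4], [0.4, 0.1, 7.4], [0.6, 0.2, 7.4], [0.8, 0.2, 7.4], [1.1, 0.3, 7.3], [1.3, 0.3, 7.3], [1.5, 0.4, 7.3], [1.7, 0.5, 7.2], [2.0, 0.5, 7.1], [2.2, 0.6, 7.1], [2.4, 0.6, 7.0], [2.6, 0.7, 6.9], [2.9, 0.7, 6.8], [3.1, 0.8, 6.7], [3.3, 0.8, 6.6], [3.5, 0.9, 6.5], [3.7, 1.0, 6.4], [3.9, 1.0, 6.2], [4.1, 1.1, 6.1], [4.3, 1.1, 6.0], [4.5, 1.2, 5.8], [4.6, 1.2, 5.7], [4.8, 1.2, 5.5], [5.0, 1.3, 5.3]]
```

Call:
{"op": "carry_out", "data": {"commands": [[[0.1,0,7.4,-0.0037,0.0141,0],[0.4,0.1,7.4,-0.0037,0.0141,0],[0.6,0.2,7.4,-0.0037,0.0141,0],[0.8,0.2,7.4,-0.0037,0.0141,0],[1.1,0.3,7.3,-0.0037,0.0141,0],[1.3,0.3,7.3,-0.0037,0.0141,0],[1.5,0.4,7.3,-0.0037,0.0141,0],[1.7,0.5,7.2,-0.0037,0.0141,0]]]}}

```text
t: 10.42
ee_pos: [0.4768, -0.0458, 0.1809]
eef_rot: [-0.036, 0.612, 0.789, -0.047]
force: [-4.8, -3.8, -2.5]
width: 0.093
grip_force: 48.7
```

Call:
{"op": "carry_out", "data": {"commands": [[[2.0,0.5,7.1,-0.0037,0.0141,0],[2.2,0.6,7.1,-0.0037,0.0141,0],[2.4,0.6,7.0,-0.0037,0.0141,0],[2.6,0.7,6.9,-0.0037,0.0141,0],[2.9,0.7,6.8,-0.0037,0.0141,0],[3.1,0.8,6.7,-0.0037,0.0141,0],[3.3,0.8,6.6,-0.0037,0.0141,0],[3.5,0.9,6.5,-0.0037,0.0141,0]]]}}

```text
t: 11.42
ee_pos: [0.4983, -0.04, 0.2358]
eef_rot: [-0.072, 0.608, 0.785, -0.093]
force: [-10.6, -2.7, 0.8]
width: 0.097
grip_force: 48.7
```

Call:
{"op": "carry_out", "data": {"commands": [[[3.7,1.0,6.4,-0.0037,0.0141,0],[3.9,1.0,6.2,-0.0037,0.0141,0],[4.1,1.1,6.1,-0.0037,0.0141,0],[4.3,1.1,6.0,-0.0037,0.0141,0],[4.5,1.2,5.8,-0.0037,0.0141,0],[4.6,1.2,5.7,-0.0037,0.0141,0],[4.8,1.2,5.5,-0.0037,0.0141,0],[5.0,1.3,5.3,-0.0037,0.0141,0]]]}}

```text
t: 12.42
ee_pos: [0.5329, -0.0307, 0.2834]
eef_rot: [-0.107, 0.603, 0.778, -0.139]
force: [-14.5, -0.9, 7.3]
width: 0.091
grip_force: 48.8
```

Call:
{"op": "carry_out", "data": {"commands": [[[0,0,0,0,0,0],[0,0,0,0,0,0]]]}}

```text
t: 12.68
ee_pos: [0.5327, -0.0307, 0.2833]
eef_rot: [-0.107, 0.603, 0.778, -0.139]
force: [-16.0, -0.2, 9.7]
width: 0.098
grip_force: 49.2
```

Run:
```python
from h import *
c=cap('wrist'); save(c,'w5.png',s=1.5); c=cap('scene'); save(c,'s5.png',(170,90,370,240),4)
```

```text
(no output)
```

View pics/w5.png

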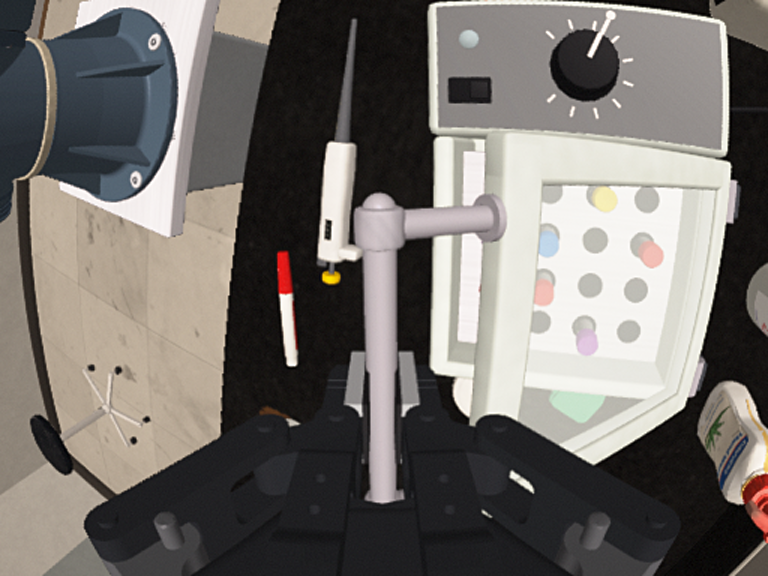

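View pics/s5.png

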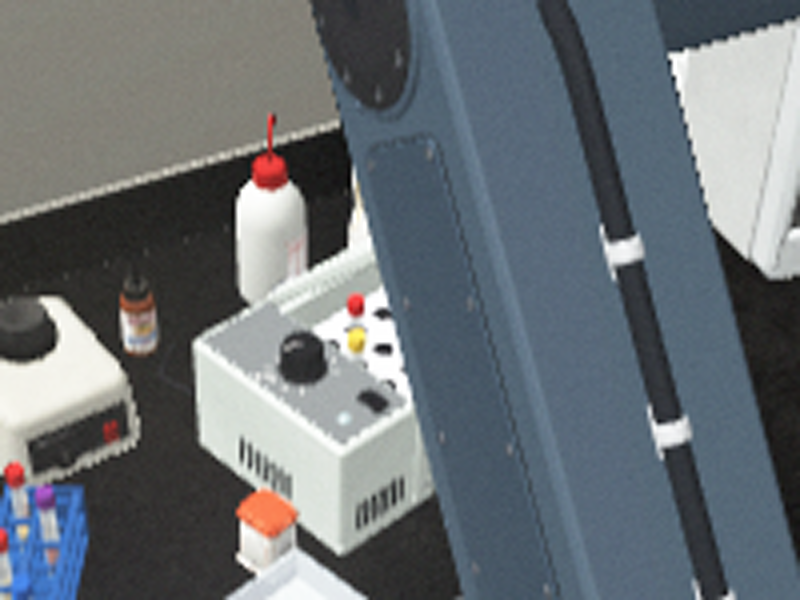

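The lid is up and gripped, the dial is still on its mark, and the bystanders look undisturbed. I'll ease the radial strain, then check the lid angle by depth.

Call:
{"op": "carry_out", "data": {"commands": [[[-0.8,-0.2,0.8,0,0,0],[0,0,0,0,0,0],[0,0,0,0,0,0]]]}}

```text
t: 13.15
ee_pos: [0.5328, -0.0307, 0.2835]
eef_rot: [-0.107, 0.603, 0.778, -0.138]
force: [-7.8, 0.7, 0.5]
width: 0.094
grip_force: 49.0
```

Run:
```python
from h import *
c=cap('wrist'); R=np.array(c['R']); P=[]
poly=[np.array([[505,150],[525,150],[520,410],[503,410]]),np.array([[545,160],[715,176],[715,182],[545,172]])]
m=np.zeros((384,512),np.uint8)
for p in poly: cv2.fillPoly(m,[(p/1.5).astype(np.int32)],1)
for v,u in zip(*np.where(m)):
    z=c['range_z'][v,u]
    if z<=0: continue
    a=np.array([(u-c['cx'])/c['fx'],(v-c['cy'])/c['fy']]); r=np.linalg.norm(a)
    d=np.array([*(a/r*np.tan(r)),1.])*z; P.append(R.T@(d-c['t']))
P=np.array(P)
for _ in range(4):
    mu=np.median(P,0) if _==0 else P.mean(0); n=np.linalg.svd(P-mu)[2][2]; e=abs((P-mu)@n); P=P[e<max(.002,2*np.median(e))]
n*=np.sign(n[2]); print(len(P),n,np.degrees(np.arccos(n[2])),e.mean())
```

```text
3106 [0.67470812 0.18494607 0.71453754] 44.39468802552461 0.0004059483965368895
```

```bash
python3 -c "
from station import workorder
print(workorder.hand_in())"
```

```text
the job is handed in; nothing more can be done
None
```

The thermostat dial is set to within 1° of turn (about 0.2 °C) of the 37 °C mark, the lid is held by its handle at about 45° (44.4° by depth, 45.3° by arm travel), and the job is handed in at about 13 s.

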